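# Fit the bayonet collar of a vacuum filter head and hold it home

### The job

Pick up the knurled plastic collar and set it, mouth down, over the pinned steel spigot of the filter head. Turn it until its hidden keyways drop over the pins, then push it fully home against the sprung seal plate and keep holding it there: finish while still gripping it and pushing it home, without letting go. Leave the other things on the bench where they are.

Things in the scene. Friction and masses are not known exactly. Their poses are not given: they have to be found in the camera images.
- collar_mid (a point): Centre of the loose knurled plastic collar, on its axis, 25 mm above its lower rim; z up its axis. A ribbed dark grey blind cap, 54 mm outside diameter, 50 mm high, 80 to 150 g, with a round window in its closed top; it stands mouth down on the bench.
- collar: The same collar, origin at its lower rim. Its bore is 38.6 mm wide, 34 mm deep, with three keyways 120 degrees apart in the bore wall, about 11 mm wide, as deep as the bore and open at the lower rim. They are hidden from above and outside and their angle on the collar is not given: find them by turning on the pins under a light push, 120 degrees at most.
- spigot_top (a point): Centre of the flat top of the filter head's upright steel spigot, 70 mm above the bench; z up. Spigot 36 mm diameter, its last 6 mm tapering to 26 mm. A collar not lined up rests with its rim on the pins, 16 mm below this point; lined up, it drops, meets the seal plate with its rim 28 mm below, and is fully home with its rim 34 mm below, its bore bottomed on the spigot.
- head: The filter head, fixed to the bench; origin under its centre. White round foot, 96 mm diameter, up to 30 mm high, a low steel hose stub reaching 76 mm from the axis towards its -x. Three steel pins 5 mm thick stand out from the spigot to 23 mm from its axis, 120 degrees apart, one along the head's x axis; their upper sides are 54 mm above the bench.
- seal_plate (a joint): How far the round sprung seal plate (58 mm diameter, around the spigot's foot) is pressed down, m: 0 at rest, about 0.006 with the collar fully home. The spring pushes up with about 4 N at rest and 9.5 N with the collar home; let go, the collar rises again by some millimetres.
- plain_cap: Bystander: smooth plastic screw cap with a thin central stem, 64 mm wide, 34 mm high; not the collar; origin at its underside.
- beaker: Bystander: small open glass beaker, 48 mm wide, 55 mm high; origin at its underside.
- flask: Bystander: round glass flask standing in a cork ring, 68 mm wide, 107 mm high; origin at its underside.
- jar: Bystander: small amber glass jar, 56 mm wide, 85 mm high; origin at its underside.
- spatula: Bystander: steel laboratory spatula lying flat, 170 mm long; origin at its underside.
- stopper: Bystander: small glass stopper standing on its head, 28 mm wide, 36 mm high; origin at its underside.
- wash_bottle: Bystander: white plastic bottle, 64 mm wide, 150 mm high; origin at its underside.

How it is judged (in metres and radians):
On the way, in this order (a step that is already met when the one before it is completed fails the run):
1. the collar is lifted clear of the bench (height (world z) of collar_mid above 0.065 m), for 0.1 s.
2. the collar is on the spigot, upright, with its rim down at the pins (horizontal distance between collar_mid and spigot_top below 0.004 m and z of collar_mid in the frame of spigot_top below 0.013 m and angle between collar_mid's own z axis and vertical below 0.15 rad).
At the end, for the whole second after the job is handed in: The collar is over the spigot (axes within 3 mm, tilt under 0.08 rad), dropped over the pins and pushed home within 2 mm (centre at least 7 mm below the spigot's top), the seal plate pressed down more than 4 mm, and the fingers are still holding it there (contact force over 3 N) (horizontal distance between collar_mid and spigot_top below 0.003 m and z of collar_mid in the frame of spigot_top below -0.007 m and angle between collar_mid's own z axis and vertical below 0.08 rad and value of joint seal_plate above 0.004 m and contact force between the fingers and collar above 3 N); the arm keeps its last pose, push and grip.
It fails at once if a bystander is shifted by more than 25 mm (distance of any of plain_cap, beaker, flask, jar, spatula, stopper, wash_bottle from where it was at the start of the episode above 0.025 m).
It also fails if it takes over 48 s, if anything falls off the work surface, if the arm or the gripper's body presses on something with over 40 N, if the wrist force passes 120 N, or if a joint passes its speed limit or range.

### The arm

A 7-joint arm with a two-finger parallel gripper is mounted at the origin on the work surface. World frame = base frame: x ahead of the robot, y to its left, z up, the work surface at z = 0. Lengths are in m, angles in degrees, forces in N, time in s.
With the tool pointing down it reaches from about 0.4 to 0.85 m from the base axis. Payload 4.4 kg.
Tool frame: the origin (TCP) lies at the very end of the fingers, on their centre line; the grasp point (between the pads) lies 19 mm behind it; z points along the fingers, y is the line along which they close (so a half turn about z gives the same grasp; the last joint's range is limited). The gripper opens to 94 mm and grips with 3 to 60 N. Pads are 16 mm wide; open, the fingers measure 119 mm over their backs; the gripper's body (75 mm by 177 mm) begins 78 mm behind the grasp point.
Start: joints at [63.495, 36.005, 2.206, 86.941, -1.547, 57.084, -1.146], TCP at [0.251, -0.599, 0.205] pointing down, gripper open.
Joint ranges: [-175.42, 175.42], [-21.48, 121.26], [-71.46, 75.88], [10.55, 141.38], [-63.04, 243.04], [13.31, 113.54], [-168.57, 168.57]. Speed limits (degrees/s): [147.25, 147.25, 180, 180, 180, 180, 180].

### API

Orientations are given as a 3x3 rotation matrix whose columns are the frame's x, y, z axes.
In Python, from rig import arm gives the robot as it stands.
- The arm moves only by the shell command python3 -m pendant 'ROWS'. ROWS is JSON, a list of rows, each an object with "hand": the opening, from 0 (shut) to 1 (fully open); "translation": the shift along the tool's x, y, z each as a share of 0.3 m, from -1 to 1, a list of three; "turn": the turn about the tool's z as a share of 0.12 rad, from -1 to 1. A call has 1 to 5 rows; each row shifts and turns the commanded pose from where the row before left it, along the tool's axes as they then stand; what a row does not reach is not made up. A row lasts 1/12 s, in which the tool goes at most 41.7 mm and 7.16 degrees, less where a joint would pass 70% of its speed; a pose out of reach is approached as far as the arm can. A call with a number of a shift or a turn outside -1 to 1 is refused whole. A call with a gripper value outside its range is refused whole. The fingers move at their own pace and stop on an object; the grip force is fixed at half the most. Time passes only in rows, so rows that do not move let the fingers close. It gives the time, the measured TCP pose, the force, the opening and the grip force at its end, in the units of the state.
- arm.observe(): the state, without advancing time (a new reading comes with each control period).
- arm.get_image(name): name is "scene" or "side" or "wrist"; returns a dict with "image" (420x560x3 uint8, blue, green, red), "fx", "fy", "cx", "cy" (pixels), "k1" (the pictures are not rectified: a ray, as slopes to the right and down, at radius r is drawn at 1 + k1 r^2 times it, then the intrinsics apply), "eye" and "orientation" of the camera in the world; the wrist camera has in their place "tool_from_camera" (4x4, takes a point from camera to tool coordinates, whose origin is the TCP and whose axes are the flange's). Camera axes: x right, y up, looking along -z (the intrinsics and any distortion apply to the point x, -y, -z); pixel columns grow to the right and rows downward; lengths in m; the calibration is good to about 2 mm. A picture is of the moment at which its call begins: read the wrist's pose just before it. There is no depth.
- arm.hand_in(): hands the job in; it is judged then, once.
The state is a dict: "clock": time; "joint_positions": joint angles; "joint_velocities": joint speeds; "joint_torque": joint torques, N m; "eef_pos": TCP position; "tool_rot": TCP orientation; "contact_force": force on the tool from outside, world axes, zero at the start; "torque": the same for the moment, N m; "grip_width": finger opening in m; "grip_force": force on a finger pad.
Only numpy, scipy, OpenCV 4.12 (cv2) and the standard library are available. Lean on these libraries where they do the work, as an engineer would, in place of code of your own. Each camera call takes 0.05 s, during which the arm holds its last target. There are 200 camera calls.

## Working session

There is one attempt and no reset: what is moved stays moved. The work goes in short steps, Python scripts to look and compute and a shell command to move; the robot and the scene stay as the last step left them, time stands still between calls to the robot, and variables do not carry over. Pictures are saved under pics/ and viewed, at most 10 in all, crops included, and the job is handed in when it is done.

```bash
mkdir -p pics; ls; cat > h.py <<'E'
import numpy as np, cv2
from rig import arm
def cam(n):
    s=arm.observe(); d=arm.get_image(n)
    if n=="wrist":
        T=np.eye(4);T[:3,:3]=s["tool_rot"];T[:3,3]=s["eef_pos"];T=T@np.array(d["tool_from_camera"])
        d["eye"],d["R"]=T[:3,3],T[:3,:3]
    else: d["eye"],d["R"]=np.array(d["eye"]),np.array(d["orientation"])
    return d
def K(d): return np.array([[d["fx"],0,d["cx"]],[0,d["fy"],d["cy"]],[0,0,1.]]),np.array([d["k1"],0,0,0.])
def ray(d,u,v):
    k,c=K(d); p=cv2.undistortPoints(np.array([[[u,v]]],float),k,c)[0,0]
    r=d["R"]@np.array([p[0],-p[1],-1]); return d["eye"],r/np.linalg.norm(r)
def onz(d,u,v,z):
    e,r=ray(d,u,v); return e+r*(z-e[2])/r[2]
def proj(d,P):
    q=d["R"].T@(np.array(P)-d["eye"]); x,y=q[0]/-q[2],-q[1]/-q[2]; f=1+d["k1"]*(x*x+y*y)
    return d["fx"]*x*f+d["cx"],d["fy"]*y*f+d["cy"]
E
python3 - <<'E'
from h import *
s=arm.observe()
print({k:np.round(v,3).tolist() for k,v in s.items()})
for n in("scene","side","wrist"):
    d=cam(n);cv2.imwrite(f"pics/{n}0.png",d["image"]);print(n,d["fx"],d["k1"],np.round(d["eye"],3),np.round(d["R"],3).tolist())
E
```

```text
pics
{'clock': 0.0, 'joint_positions': [63.495, 36.058, 2.205, 86.995, -1.546, 57.084, -1.147], 'joint_velocities': [-0.015, -0.04, 0.018, 0.002, -0.004, 0.004, 0.06], 'joint_torque': [-0.0, -54.973, 1.144, -18.663, -0.052, 0.024, 0.0], 'eef_pos': [0.251, -0.599, 0.205], 'tool_rot': [[0.922, 0.386, -0.001], [0.386, -0.922, 0.002], [-0.0, -0.002, -1.0]], 'contact_force': [-0.641, 0.043, -0.019], 'torque': [-0.006, -0.014, -0.005], 'grip_force': 0.0, 'grip_width': 0.094}
scene 404.76021024359005 -0.04886621409337544 [ 1.087 -0.389  0.817] [[0.609, -0.61, 0.507], [0.793, 0.469, -0.389], [-0.0, 0.639, 0.769]]
side 539.0768897424152 -0.027967255350487896 [0.492 1.07  1.164] [[-0.997, 0.05, -0.055], [-0.074, -0.711, 0.699], [-0.004, 0.701, 0.713]]
wrist 315.09708613792145 -0.07050776806905495 [ 0.314 -0.573  0.384] [[0.386, 0.896, 0.22], [-0.923, 0.376, 0.089], [-0.003, -0.238, 0.971]]
```

View pics/scene0.png

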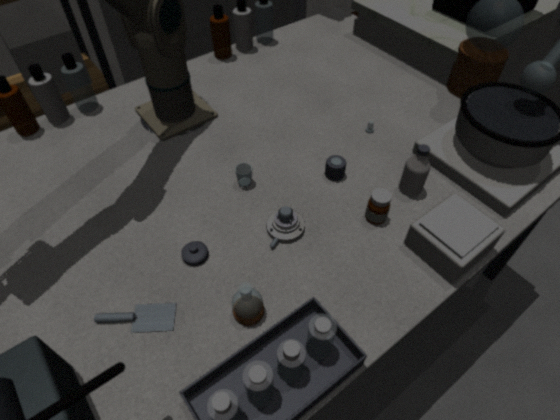

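View pics/side0.png

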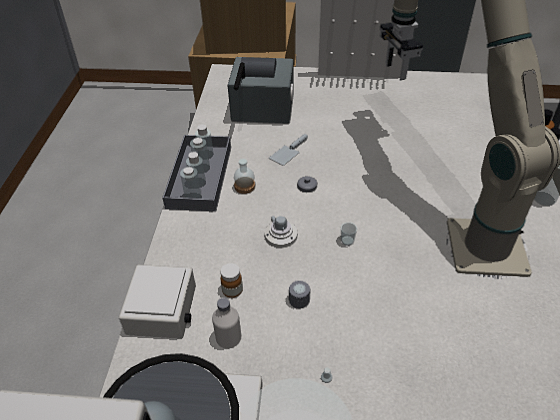

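Scene: collar at (336,167), head at (286,224) with its stub pointing to about (274,244). Side: collar at (299,293), head at (280,231). Next, enlarged crops of both.

```bash
python3 - <<'E'
from h import *
a=cam("scene");b=cam("side")
print("collar top",onz(a,336,159,.05),onz(b,299,286,.05))
print("spig top",onz(a,286,211,.07),onz(b,279,219,.07))
rows=[]
for d,(c1,c2) in((a,((336,167),(286,224))),(b,((299,293),(281,231)))):
    rows.append(np.hstack([cv2.convertScaleAbs(cv2.resize(d["image"][v-25:v+25,u-33:u+33],None,fx=6,fy=6,interpolation=cv2.INTER_CUBIC),alpha=1.6) for u,v in(c1,c2)]))
cv2.imwrite("pics/m1.png",np.vstack(rows))
E
```

```text
collar top [0.52573349 0.22786724 0.05      ] [0.52898366 0.21700347 0.05      ]
spig top [ 0.60183444 -0.00600652  0.07      ] [ 0.59915867 -0.00177894  0.07      ]
```

View pics/m1.png

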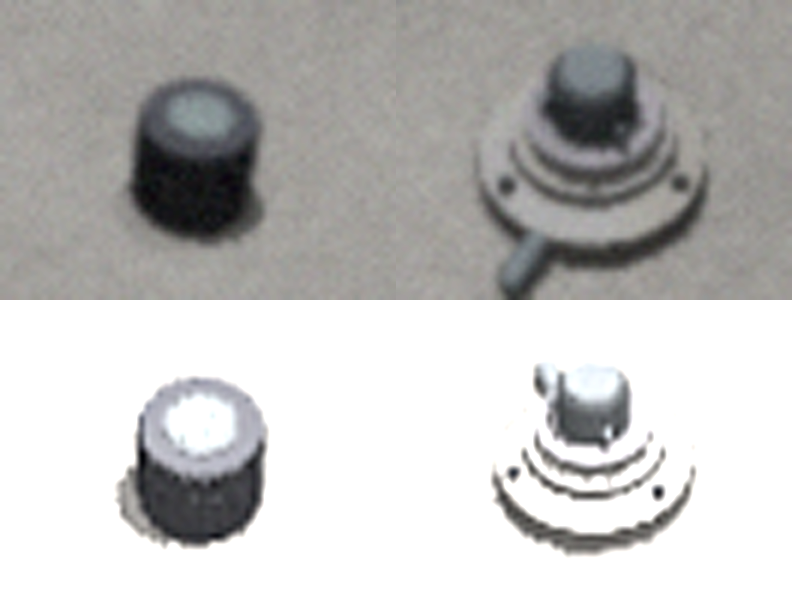

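The crops give the collar top centre at scene (336.7,161.3) and side (299.7,288.7), and the spigot top at scene (285.7,209.3) and side (281.5,219.3). The hose stub points at scene (265,243).

```bash
cat >> h.py <<'E'
def tri(*prs):
    A=np.zeros((3,3));b=np.zeros(3)
    for d,u,v in prs:
        e,r=ray(d,u,v);M=np.eye(3)-np.outer(r,r);A+=M;b+=M@e
    return np.linalg.solve(A,b)
def go(x,y,z,s=None):
    "tool-frame shift needed, in shares"
    s=s or arm.observe(); return np.round(np.array(s["tool_rot"]).T@(np.array([x,y,z])-s["eef_pos"])/.3,3)
E
python3 - <<'E'
from h import *
a=cam("scene");b=cam("side")
r=lambda x:np.round(x,4)
print("collar",r(tri((a,336.7,161.3),(b,299.7,288.7))));print("spig",r(tri((a,285.7,209.3),(b,281.5,219.3))))
print("bottle",r(tri((a,423,149),(b,223,303))),"jar",r(tri((a,382,193),(b,231,268))))
print("stopper",r(onz(b,326,379,.02)),"beaker",r(onz(b,347,236,.03)),"flask",r(onz(b,244,180,.05)),"cap",r(onz(b,307,184,.02)))
print("stub tip",r(onz(a,257.5+27/2/1,243,.01)))
s=arm.observe();print(s["clock"],go(.527,.222,.25))
E
```

```text
collar [0.5289 0.225  0.0471]
spig [ 0.5936 -0.0024  0.0673]
bottle [0.6984 0.3504 0.1434] jar [0.7083 0.2033 0.089 ]
stopper [0.452  0.4579 0.02  ] beaker [0.4032 0.0134 0.03  ] flask [ 0.7247 -0.184   0.05  ] cap [ 0.5285 -0.2126  0.02  ]
stub tip [ 0.6204 -0.066   0.01  ]
0.35 [ 1.906 -2.17  -0.148]
```

```bash
python3 -m pendant '[{"hand":1,"translation":[0.04,-0.045,-0.01],"turn":0},{"hand":1,"translation":[0.085,-0.097,-0.012],"turn":0},{"hand":1,"translation":[0.085,-0.097,-0.012],"turn":0},{"hand":1,"translation":[0.085,-0.097,-0.012],"turn":0},{"hand":1,"translation":[0.085,-0.097,-0.012],"turn":0}]'
python3 -m pendant '[{"hand":1,"translation":[0.085,-0.097,-0.01],"turn":0},{"hand":1,"translation":[0.085,-0.097,-0.01],"turn":0},{"hand":1,"translation":[0.085,-0.097,-0.01],"turn":0},{"hand":1,"translation":[0.085,-0.097,-0.01],"turn":0},{"hand":1,"translation":[0.085,-0.097,-0.01],"turn":0}]'
python3 -m pendant '[{"hand":1,"translation":[0.085,-0.097,-0.01],"turn":0},{"hand":1,"translation":[0.085,-0.097,-0.01],"turn":0},{"hand":1,"translation":[0.085,-0.097,-0.01],"turn":0},{"hand":1,"translation":[0.085,-0.097,-0.01],"turn":0},{"hand":1,"translation":[0.085,-0.097,-0.01],"turn":0}]'
python3 -c "
from h import *
print(go(.529,.223,.25),arm.observe()['clock'])"
```

```text
clock: 0.77
eef_pos: [0.3064, -0.434, 0.223]
tool_rot: [[0.923, 0.386, 0.0], [0.386, -0.923, 0.0], [0.0, 0.0, -1.0]]
contact_force: [1.4, 0.1, -0.3]
grip_width: 0.0942
grip_force: 0.0
clock: 1.18
eef_pos: [0.3679, -0.2504, 0.2383]
tool_rot: [[0.922, 0.386, 0.001], [0.386, -0.922, -0.0], [0.0, 0.001, -1.0]]
contact_force: [0.8, -0.2, 1.1]
grip_width: 0.094
grip_force: 0.0
clock: 1.6
eef_pos: [0.4292, -0.0669, 0.2534]
tool_rot: [[0.922, 0.386, 0.001], [0.386, -0.922, -0.0], [0.001, 0.001, -1.0]]
contact_force: [0.7, -0.3, 0.4]
grip_width: 0.0937
grip_force: 0.0
[ 0.68  -0.763  0.011] 1.6
```

```bash
python3 -m pendant '[{"hand":1,"translation":[0.085,-0.097,0],"turn":0},{"hand":1,"translation":[0.085,-0.097,0],"turn":0},{"hand":1,"translation":[0.085,-0.097,0],"turn":0},{"hand":1,"translation":[0.085,-0.097,0],"turn":0},{"hand":1,"translation":[0.085,-0.097,0],"turn":0}]'
python3 -m pendant '[{"hand":1,"translation":[0.085,-0.097,0],"turn":0},{"hand":1,"translation":[0.085,-0.097,0],"turn":0},{"hand":1,"translation":[0.04,-0.04,0],"turn":0},{"hand":1,"translation":[0,0,0],"turn":0},{"hand":1,"translation":[0,0,0],"turn":0}]'
python3 - <<'E'
from h import *
d=cam("wrist");s=arm.observe();print(np.round(s['eef_pos'],4),np.round(s['joint_positions'],1),s['clock'])
P=proj(d,(.5289,.225,.05));print(P)
cv2.imwrite("pics/w1.png",d["image"])
E
```

```text
clock: 2.02
eef_pos: [0.4906, 0.1166, 0.2532]
tool_rot: [[0.922, 0.386, 0.001], [0.386, -0.922, -0.0], [0.001, 0.0, -1.0]]
contact_force: [1.3, -0.8, 0.1]
grip_width: 0.0941
grip_force: 0.0
clock: 2.43
eef_pos: [0.521, 0.2043, 0.2525]
tool_rot: [[0.922, 0.388, -0.001], [0.388, -0.922, -0.001], [-0.001, 0.0, -1.0]]
contact_force: [-0.2, 0.2, -0.2]
grip_width: 0.0942
grip_force: 0.0
[0.5209 0.2028 0.2526] [-17.7  25.8  -9.6  98.    5.1  56.7 -96.4] 2.4833
(np.float64(261.66536705305504), np.float64(177.47855817886784))
```

View pics/w1.png

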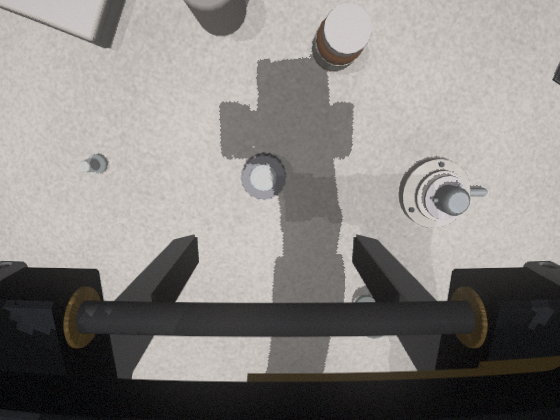

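Wrist view: collar at (263,178), window on top; spigot top about (456,199) with the hose stub pointing right to (485,191). Now fitting these.

```bash
python3 - <<'E'
from h import *
d=cam("wrist");im=d["image"];f=8
out=[]
for (u,v) in((263,178),(440,192)):
    c=cv2.resize(im[v-36:v+37,u-24 if u<300 else u-42:(u+25 if u<300 else u+50)],None,fx=f,fy=f,interpolation=cv2.INTER_CUBIC);out.append(cv2.convertScaleAbs(c,alpha=1.0))
m=np.hstack(out);m=cv2.resize(m,None,fx=.7,fy=.7);print(m.shape)
cv2.imwrite("pics/m2.png",m)
E
```

```text
(409, 790, 3)
```

View pics/m2.png

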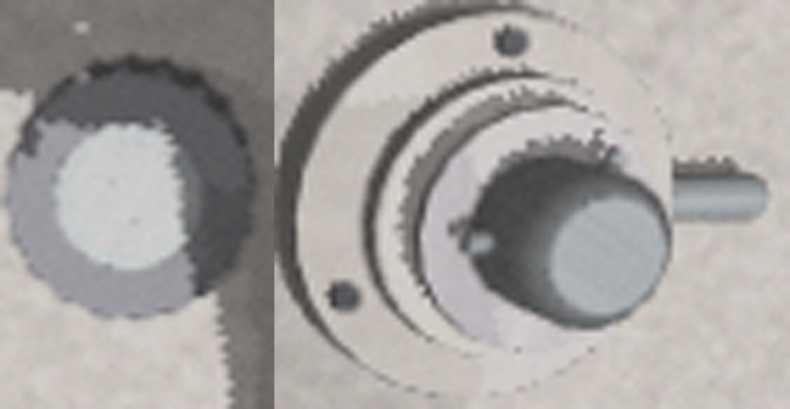

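The collar top centre is at pixel (261.8,176.8) and the spigot top at (457.4,201.5). Pins are visible at crop (470,235) and (610,150).

```bash
python3 - <<'E'
from h import *
d=cam("wrist");r=lambda x:np.round(x,4)
print(r(onz(d,261.8,176.8,.05)),r(onz(d,457.4,201.5,.07)))
print("foot ctr",)
a=cam("scene");b=cam("side")
C=tri((a,336.7,161.3),(b,299.7,288.7),(d,261.8,176.8));S=tri((a,285.7,209.3),(b,281.5,219.3),(d,457.4,201.5));print(r(C),r(S))
c=onz(d,261.8,176.8,.05)
print(go(c[0],c[1],.12),arm.observe()["clock"])
E
```

```text
[0.5298 0.2226 0.05  ] [ 0.5963 -0.0051  0.07  ]
foot ctr
[0.5292 0.2239 0.0471] [ 0.5949 -0.0036  0.0688]
[ 0.053 -0.053  0.444] 2.6833
```

```bash
python3 -m pendant '[{"hand":1,"translation":[0.025,-0.025,0.09],"turn":0},{"hand":1,"translation":[0.025,-0.025,0.11],"turn":0},{"hand":1,"translation":[0,-0.002,0.13],"turn":0},{"hand":1,"translation":[0,0,0.11],"turn":0},{"hand":1,"translation":[0,0,0],"turn":0}]'
python3 - <<'E'
from h import *
d=cam("wrist");s=arm.observe();print(np.round(s["eef_pos"],4))
g=s["eef_pos"];print(proj(d,(.5295,.223,.05)))
cv2.imwrite("pics/w2.png",d["image"])
E
```

```text
clock: 3.1
eef_pos: [0.5247, 0.2209, 0.1154]
tool_rot: [[0.923, 0.386, -0.011], [0.386, -0.923, -0.005], [-0.012, 0.001, -1.0]]
contact_force: [-0.5, -0.6, -0.3]
grip_width: 0.0939
grip_force: 0.0
[0.5268 0.2219 0.1185]
(np.float64(274.33939641070117), np.float64(212.91715974342796))
```

View pics/w2.png

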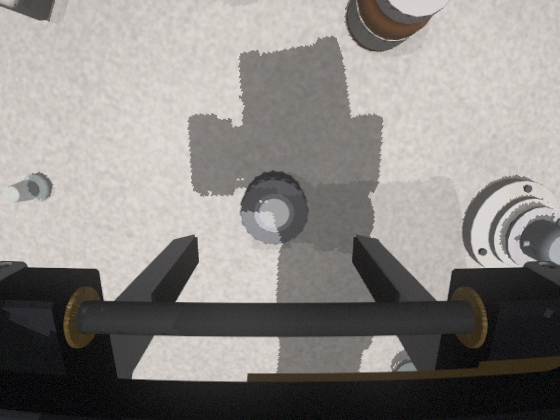

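The collar's top disc is at about (274.5,211), radius 33 px, centred between the fingers.

```bash
python3 - <<'E'
from h import *
d=cam("wrist");c=onz(d,274.4,211.2,.05);s=arm.observe();print(np.round(c,4),np.round(s["eef_pos"],4),go(c[0],c[1],.012),s["clock"])
E
```

```text
[0.5324 0.2243 0.05  ] [0.5288 0.223  0.1209] [0.013 0.    0.363] 3.2
```

```bash
python3 -m pendant '[{"hand":1,"translation":[0.005,0,0.09],"turn":0},{"hand":1,"translation":[0,0,0.11],"turn":0},{"hand":1,"translation":[0,0,0.1],"turn":0},{"hand":1,"translation":[0,0,0.06],"turn":0},{"hand":1,"translation":[0,0,0],"turn":0}]'
python3 -m pendant '[{"hand":1,"translation":[0,0,0],"turn":0},{"hand":0.3,"translation":[0,0,0],"turn":0},{"hand":0,"translation":[0,0,0],"turn":0},{"hand":0,"translation":[0,0,0],"turn":0},{"hand":0,"translation":[0,0,0],"turn":0}]'
python3 -m pendant '[{"hand":0,"translation":[0,0,0],"turn":0},{"hand":0,"translation":[0,0,0],"turn":0},{"hand":0,"translation":[0,0,0],"turn":0},{"hand":0,"translation":[0,0,0],"turn":0},{"hand":0,"translation":[0,0,0],"turn":0}]'
```

```text
clock: 3.62
eef_pos: [0.5302, 0.2239, 0.0122]
tool_rot: [[0.923, 0.386, -0.002], [0.386, -0.923, -0.001], [-0.002, 0.0, -1.0]]
contact_force: [-0.5, -0.2, -0.6]
grip_width: 0.0938
grip_force: 0.0
clock: 4.03
eef_pos: [0.5314, 0.225, 0.0143]
tool_rot: [[0.922, 0.386, 0.002], [0.386, -0.922, 0.001], [0.002, -0.0, -1.0]]
contact_force: [-0.1, 0.3, -0.8]
grip_width: 0.0707
grip_force: 0.0
clock: 4.45
eef_pos: [0.5306, 0.2246, 0.0131]
tool_rot: [[0.922, 0.386, 0.0], [0.386, -0.922, -0.0], [0.0, 0.0, -1.0]]
contact_force: [-0.3, -0.5, 4.1]
grip_width: 0.0536
grip_force: 30.0
```

```bash
python3 -m pendant '[{"hand":0,"translation":[0,0,-0.05],"turn":0},{"hand":0,"translation":[0,0,-0.1],"turn":0},{"hand":0,"translation":[0,0,-0.12],"turn":0},{"hand":0,"translation":[0,0,-0.09],"turn":0},{"hand":0,"translation":[0,0.04,-0.03],"turn":0}]'
python3 -m pendant '[{"hand":0,"translation":[-0.014,0.1,0],"turn":0},{"hand":0,"translation":[-0.014,0.11,0],"turn":0},{"hand":0,"translation":[-0.014,0.11,0],"turn":0},{"hand":0,"translation":[-0.014,0.11,0],"turn":0},{"hand":0,"translation":[-0.014,0.11,0],"turn":0}]'
python3 -m pendant '[{"hand":0,"translation":[-0.014,0.11,0],"turn":0},{"hand":0,"translation":[-0.011,0.07,0],"turn":0},{"hand":0,"translation":[0,0.03,0],"turn":0},{"hand":0,"translation":[0,0,0],"turn":0},{"hand":0,"translation":[0,0,0],"turn":0}]'
python3 - <<'E'
from h import *
print(np.round(arm.observe()["joint_positions"],1))
out=[]
d=cam("wrist");s=arm.observe();print(np.round(s["eef_pos"],4),s["clock"])
a=cam("scene");b=cam("side")
w=d["image"][140:400,140:420];w=cv2.resize(w,(430,400))
cs=[]
for c in(a,b):
    u,v=map(int,proj(c,(.5955,-.0045,.1)));print(u,v);cs.append(cv2.convertScaleAbs(cv2.resize(c["image"][v-20:v+30,u-45:u+45],(360,200),interpolation=cv2.INTER_CUBIC),alpha=1.6 if c is a else 1))
cv2.imwrite("pics/m3.png",np.hstack([w,np.vstack(cs)]))
E
```

```text
clock: 4.87
eef_pos: [0.5361, 0.2173, 0.1336]
tool_rot: [[0.921, 0.39, 0.005], [0.39, -0.921, 0.005], [0.006, -0.002, -1.0]]
contact_force: [1.3, 0.7, -0.7]
grip_width: 0.0537
grip_force: 30.0
clock: 5.28
eef_pos: [0.5777, 0.0533, 0.1285]
tool_rot: [[0.922, 0.386, -0.002], [0.386, -0.922, -0.001], [-0.002, -0.0, -1.0]]
contact_force: [1.0, 0.2, -0.5]
grip_width: 0.0535
grip_force: 30.0
clock: 5.7
eef_pos: [0.5951, -0.0041, 0.129]
tool_rot: [[0.922, 0.386, -0.001], [0.386, -0.922, 0.001], [-0.001, -0.002, -1.0]]
contact_force: [-0.5, 0.1, -0.8]
grip_width: 0.0538
grip_force: 30.0
[  4.1  37.  -10.1 100.1   8.6  43.8 -77.5]
[ 0.595  -0.0028  0.1293] 5.75
284 200
280 210
```

View pics/m3.png

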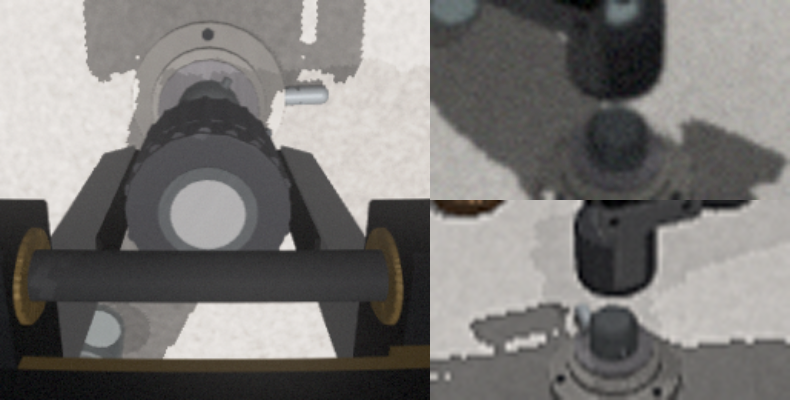

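Wrist: the held collar's top is centred at about (275.4,279). In the scene and side views it hangs upright directly above the spigot, within 1–2 mm.

```bash
python3 - <<'E'
from h import *
d=cam("wrist");s=arm.observe();e=np.array(s["eef_pos"]);c=onz(d,275.2,279,e[2]+.0375);R=np.array(s["tool_rot"])
print(np.round(c-e,4),np.round(R.T@(c-e),4))
# rim / spigot cross-check in fixed views
for n,o,u1,u2 in(("scene",(284-45,200-20),617-430,616-430),("side",(280-45,210-20),616-430,614-430)):
    q=cam(n);
    print(n,"rim u",o[0]+u1/4,"pred",proj(q,(c[0],c[1],e[2]-.0125)),"spig u",o[0]+u2/4,"pred",proj(q,(.5955,-.0045,.065)))
print(np.round(e,4),s["clock"])
E
```

```text
[-0.0009 -0.0008  0.0375] [-0.0012  0.0003 -0.0375]
scene rim u 285.75 pred (np.float64(285.09397237456017), np.float64(195.48681243527048)) spig u 285.5 pred (np.float64(284.8706036345511), np.float64(210.42588289730858))
side rim u 281.5 pred (np.float64(280.4898561422247), np.float64(206.79978618055412)) spig u 281.0 pred (np.float64(280.383029089988), np.float64(219.61446220845042))
[ 0.5953 -0.0025  0.1298] 5.9
```

```bash
python3 -m pendant '[{"hand":0,"translation":[0.002,0.004,0.05],"turn":0},{"hand":0,"translation":[0,0,0.06],"turn":0},{"hand":0,"translation":[0,0,0.04],"turn":0},{"hand":0,"translation":[0,0,0.02],"turn":0},{"hand":0,"translation":[0,0,0],"turn":0}]'
python3 -m pendant '[{"hand":0,"translation":[0,0,0],"turn":0},{"hand":0,"translation":[0,0,0.01],"turn":0},{"hand":0,"translation":[0,0,0.005],"turn":0},{"hand":0,"translation":[0,0,0.005],"turn":0},{"hand":0,"translation":[0,0,0],"turn":0}]'
```

```text
clock: 6.42
eef_pos: [0.5964, -0.0049, 0.0779]
tool_rot: [[0.922, 0.387, -0.001], [0.387, -0.922, 0.001], [-0.001, -0.001, -1.0]]
contact_force: [-0.5, 0.8, -1.0]
grip_width: 0.0538
grip_force: 30.0
clock: 6.83
eef_pos: [0.5974, -0.0048, 0.0732]
tool_rot: [[0.922, 0.387, 0.002], [0.387, -0.922, 0.001], [0.002, -0.001, -1.0]]
contact_force: [0.2, 3.1, 0.3]
grip_width: 0.054
grip_force: 30.0
```

```bash
python3 -m pendant '[{"hand":0,"translation":[0.001,-0.003,0],"turn":0},{"hand":0,"translation":[0,0,0.008],"turn":0},{"hand":0,"translation":[0,0,0.008],"turn":0},{"hand":0,"translation":[0,0,0.006],"turn":0},{"hand":0,"translation":[0,0,0],"turn":0}]'
python3 -m pendant '[{"hand":0,"translation":[0,0,0],"turn":0},{"hand":0,"translation":[0,0,0.003],"turn":0},{"hand":0,"translation":[0,0,0],"turn":0}]'
```

```text
clock: 7.25
eef_pos: [0.5972, -0.0045, 0.0668]
tool_rot: [[0.922, 0.387, 0.001], [0.387, -0.922, 0.0], [0.001, 0.0, -1.0]]
contact_force: [-0.1, 2.6, 5.1]
grip_width: 0.0536
grip_force: 30.0
clock: 7.5
eef_pos: [0.5973, -0.0046, 0.0667]
tool_rot: [[0.922, 0.387, 0.001], [0.387, -0.922, 0.0], [0.001, 0.0, -1.0]]
contact_force: [-1.6, 3.7, 10.7]
grip_width: 0.0534
grip_force: 30.0
```

```bash
python3 -m pendant '[{"hand":0,"translation":[0,-0.002,0],"turn":-0.3},{"hand":0,"translation":[0,0,0],"turn":-0.5},{"hand":0,"translation":[0,0,0],"turn":-0.5},{"hand":0,"translation":[0,0,0],"turn":-0.5},{"hand":0,"translation":[0,0,0],"turn":-0.5}]'
```

```text
clock: 7.92
eef_pos: [0.5982, -0.004, 0.0667]
tool_rot: [[0.781, 0.625, 0.004], [0.625, -0.781, 0.0], [0.003, 0.002, -1.0]]
contact_force: [0.4, 3.5, 10.1]
grip_width: 0.0535
grip_force: 30.0
```

```bash
python3 -m pendant '[{"hand":0,"translation":[0,0,0],"turn":-0.5},{"hand":0,"translation":[0,0,0],"turn":-0.5},{"hand":0,"translation":[0,0,0],"turn":-0.5},{"hand":0,"translation":[0,0,0],"turn":-0.5}]'; python3 -c "
from h import *
s=arm.observe();print(np.round(s['torque'],2),np.round(s['joint_positions'],1))"
```

```text
clock: 8.25
eef_pos: [0.5981, -0.0039, 0.0668]
tool_rot: [[0.61, 0.793, 0.003], [0.793, -0.61, 0.001], [0.003, 0.002, -1.0]]
contact_force: [1.0, 2.4, 9.4]
grip_width: 0.0537
grip_force: 30.0
[ 0.77 -0.   -0.14] [  8.3  42.7 -17.1 102.1  18.9  37.8 -57.1]
```

```bash
python3 -m pendant '[{"hand":0,"translation":[0,0,0],"turn":-0.5},{"hand":0,"translation":[0,0,0],"turn":-0.5},{"hand":0,"translation":[0,0,0],"turn":-0.5},{"hand":0,"translation":[0,0,0],"turn":-0.5},{"hand":0,"translation":[0,0,0],"turn":-0.5}]'
```

```text
clock: 8.67
eef_pos: [0.5979, -0.0037, 0.0668]
tool_rot: [[0.348, 0.937, 0.003], [0.937, -0.348, 0.001], [0.002, 0.003, -1.0]]
contact_force: [0.8, 3.1, 9.1]
grip_width: 0.0537
grip_force: 30.0
```

```bash
python3 -m pendant '[{"hand":0,"translation":[0,0,0],"turn":-0.5},{"hand":0,"translation":[0,0,0],"turn":-0.5},{"hand":0,"translation":[0,0,0],"turn":-0.5},{"hand":0,"translation":[0,0,0],"turn":-0.5}]'; python3 -c "
from h import *
s=arm.observe();print(np.round(s['torque'],2),np.round(s['joint_positions'],1))"
```

```text
clock: 9.0
eef_pos: [0.5977, -0.0036, 0.0668]
tool_rot: [[0.115, 0.993, 0.003], [0.993, -0.115, 0.001], [0.001, 0.003, -1.0]]
contact_force: [-0.8, 3.0, 9.9]
grip_width: 0.0535
grip_force: 30.0
[ 0.83  0.07 -0.22] [ 13.4  44.  -25.5 102.   27.6  40.2 -33.9]
```

```bash
python3 -m pendant '[{"hand":0,"translation":[0,0,0],"turn":-0.5},{"hand":0,"translation":[0,0,0],"turn":-0.5},{"hand":0,"translation":[0,0,0],"turn":-0.5},{"hand":0,"translation":[0,0,0],"turn":-0.5},{"hand":0,"translation":[0,0,0],"turn":-0.5}]'
```

```text
clock: 9.42
eef_pos: [0.5971, -0.0039, 0.0657]
tool_rot: [[-0.184, 0.983, 0.002], [0.983, 0.184, 0.001], [0.0, 0.002, -1.0]]
contact_force: [0.7, 2.9, -0.3]
grip_width: 0.0536
grip_force: 30.0
```

```bash
python3 -m pendant '[{"hand":0,"translation":[0,0,0],"turn":-0.5},{"hand":0,"translation":[0,0,0],"turn":-0.5},{"hand":0,"translation":[0,0,0],"turn":-0.5},{"hand":0,"translation":[0,0,0],"turn":-0.5}]'; python3 -c "
from h import *
s=arm.observe();print(np.round(s['torque'],2),np.round(s['joint_positions'],1))"
```

```text
clock: 9.75
eef_pos: [0.597, -0.004, 0.065]
tool_rot: [[-0.412, 0.911, 0.001], [0.911, 0.412, 0.001], [0.0, 0.001, -1.0]]
contact_force: [1.4, 3.2, -1.7]
grip_width: 0.0533
grip_force: 30.0
[ 0.77 -0.55 -0.05] [ 18.2  45.9 -33.7 101.9  35.5  43.2  -9.8]
```

```bash
python3 -m pendant '[{"hand":0,"translation":[0,0,0],"turn":0.5},{"hand":0,"translation":[0,0,0.005],"turn":0},{"hand":0,"translation":[0,0,0.005],"turn":0},{"hand":0,"translation":[0,0,0.005],"turn":0},{"hand":0,"translation":[0,0,0],"turn":0}]'; python3 -c "
from h import *
s=arm.observe();print(np.round(s['torque'],2))"
```

```text
clock: 10.17
eef_pos: [0.5964, -0.0041, 0.0605]
tool_rot: [[-0.355, 0.935, -0.0], [0.935, 0.355, 0.0], [0.0, 0.0, -1.0]]
contact_force: [1.0, 3.5, -1.3]
grip_width: 0.0537
grip_force: 30.0
[ 0.91 -0.31 -0.06]
```

```bash
python3 -m pendant '[{"hand":0,"translation":[0.002,0,0.008],"turn":0},{"hand":0,"translation":[0,0,0.01],"turn":0},{"hand":0,"translation":[0,0,0.01],"turn":0},{"hand":0,"translation":[0,0,0.008],"turn":0},{"hand":0,"translation":[0,0,0],"turn":0}]'; python3 -m pendant '[{"hand":0,"translation":[0,0,0.006],"turn":0},{"hand":0,"translation":[0,0,0.003],"turn":0},{"hand":0,"translation":[0,0,0],"turn":0},{"hand":0,"translation":[0,0,0],"turn":0}]'
```

```text
clock: 10.58
eef_pos: [0.5963, -0.004, 0.0502]
tool_rot: [[-0.354, 0.935, 0.0], [0.935, 0.354, -0.001], [-0.001, -0.0, -1.0]]
contact_force: [-0.5, 1.6, 4.8]
grip_width: 0.0536
grip_force: 30.0
clock: 10.92
eef_pos: [0.5964, -0.004, 0.0491]
tool_rot: [[-0.354, 0.935, 0.001], [0.935, 0.354, -0.001], [-0.002, 0.0, -1.0]]
contact_force: [-4.2, 2.3, 16.1]
grip_width: 0.0539
grip_force: 30.0
```

```bash
python3 -m pendant '[{"hand":0,"translation":[0,0,0.003],"turn":0},{"hand":0,"translation":[0,0,0],"turn":0},{"hand":0,"translation":[0,0,0],"turn":0},{"hand":0,"translation":[0,0,0],"turn":0},{"hand":0,"translation":[0,0,0],"turn":0}]'; python3 - <<'E'
from h import *
s=arm.observe();print(np.round(s["torque"],2))
d=cam("wrist");a=cam("scene");b=cam("side")
w=cv2.resize(d["image"][140:400,140:420],(430,400));cs=[]
for c in(a,b):
    u,v=map(int,proj(c,(.5955,-.0045,.06)));cs.append(cv2.convertScaleAbs(cv2.resize(c["image"][v-25:v+25,u-45:u+45],(360,200),interpolation=cv2.INTER_CUBIC),alpha=1.6 if c is a else 1))
cv2.imwrite("pics/m4.png",np.hstack([w,np.vstack(cs)]))
E
```

```text
clock: 11.33
eef_pos: [0.5964, -0.004, 0.0491]
tool_rot: [[-0.354, 0.935, 0.001], [0.935, 0.354, -0.002], [-0.002, 0.0, -1.0]]
contact_force: [-5.2, 1.5, 22.2]
grip_width: 0.0535
grip_force: 30.0
[0.41 1.32 0.  ]
```

View pics/m4.png

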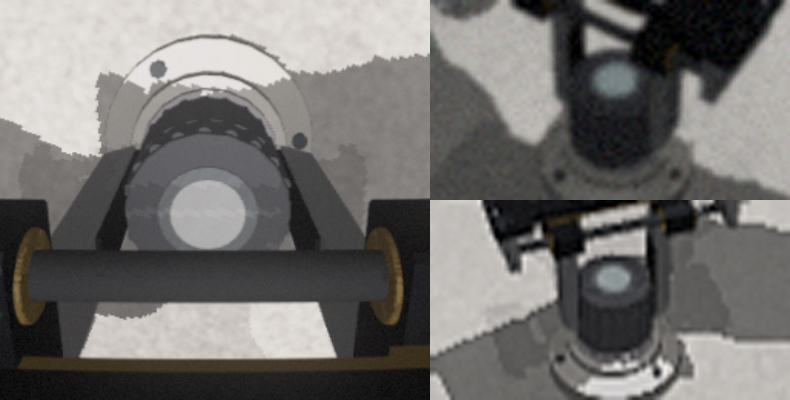

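The collar sits down on the seal plate, upright. It is still at the same place in the fingers ((207,214) in the crop, as before), so it has not slipped. The travel from the pins is 17.6 mm against a nominal 18 mm, and it now stops hard at 22 N.

```bash
python3 -c "
from rig import arm
print(arm.hand_in())"
```

```text
the job is handed in; nothing more can be done
None
```

I handed the job in with the collar keyed over the pins and pushed home on the spigot, still gripped (30 N) and held down with about 22 N; the hand-in call returned no verdict.

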